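# Open the tall jar of stone chips

### The job

Open the tall jar: grip the upright wooden wing of its tapered stopper and rock it loose while easing it up, about 10 degrees over to the left and then about 10 degrees over to the right (left and right as seen from the robot), both while the stopper is still in the neck. Then draw it out and set it down gently in the empty clear tray. Leave the short jar standing where it is.

Things in the scene. Friction and masses are not known exactly. Their poses are not given: they have to be found in the camera images.
- tall_jar: Taller of two glass jars, full of grey chips, fixed; 90 mm diameter, mouth 150 mm above the counter; neck 74 mm wide, lined with four sprung black rubber lips that hold the stopper by some 8 to 15 N of friction and give 6 mm sideways; no latch. Rocking centre: 11 mm below the mouth. Origin: centre of the underside. z up, y to the robot's left within 20 degrees (yaw varies), x away from the robot.
- stopper_grip (a point): Centre of the tall jar's stopper's wing (x 36, y 14, z 50 mm), upright on a cork plug 28 mm high, 39 mm diameter at top, 31 at foot; 60 g, loose. Point 25 mm above the plug's top, 53 above its foot. Seated: on the jar's axis, axes as the jar's, foot 22 mm below the mouth on a small ledge, point 181 mm above the counter. Ease it up 3 to 4 mm per rock; above 14 mm it no longer counts as in the neck.
- tray_floor (a point): Centre of the inner floor of the empty clear plastic tray, the only tray without stones, fixed to the counter; inner floor 194 x 144 mm (long side along its x axis, yaw varies), walls 3 mm thick and 40 mm high, a 12 mm rim outside them. The floor is 3 mm above the counter. z up.
- short_jar: Bystander: the shorter glass jar, loose, 0.7 kg, full of rose stone chips, 90 mm in diameter, 95 mm to its mouth, with a stopper like the other (top of its wing 151 mm above the counter). Origin: centre of the underside. It is not to be moved.

How it is judged:
On the way, in this order (a step that is already met when the one before it is completed fails the run):
1. The stopper is rocked to the left, at least 5 degrees, while still in the neck (angle between stopper_grip's own z axis and vertical above 0.087 rad and y of tall_jar in the frame of stopper_grip above 0.01 m and horizontal distance between stopper_grip and tall_jar below 0.025 m and z of stopper_grip in the frame of tall_jar below 0.195 m), for 0.05 s.
2. The stopper is rocked to the right, at least 5 degrees, while still in the neck (angle between stopper_grip's own z axis and vertical above 0.087 rad and y of tall_jar in the frame of stopper_grip below -0.01 m and horizontal distance between stopper_grip and tall_jar below 0.025 m and z of stopper_grip in the frame of tall_jar below 0.195 m), for 0.05 s.
At the end, for the whole second after the job is handed in: The stopper rests on the floor of the empty tray, upright or lying, its wing's centre within the inner floor (95 mm along, 70 mm across from the middle) and less than 65 mm above it, released and at rest; the short jar has moved less than 30 mm (x of stopper_grip in the frame of tray_floor between -0.095 and 0.095 m and y of stopper_grip in the frame of tray_floor between -0.07 and 0.07 m and z of stopper_grip in the frame of tray_floor between 0 and 0.065 m and contact force between stopper and tray above 0.1 N and linear speed of stopper below 0.03 m/s and distance of short_jar from where it was at the start of the episode below 0.03 m); the robot touches nothing.
It fails at once if the short jar is pushed 30 mm or more, or tipped by 20 degrees (distance of short_jar from where it was at the start of the episode above 0.03 m or angle between short_jar's own z axis and vertical above 0.35 rad).
It fails at once if the stopper is dropped or thrown (falls free at over 0.8 m/s, a fall of about 30 mm) (linear speed of stopper above 0.8 m/s and contact force between the fingers and stopper below 0.1 N).
It also fails if it takes over 45 s, if anything falls off the work surface, if the arm or the gripper's body presses on something with over 40 N, if the wrist force passes 120 N, or if a joint passes its speed limit or range.

### The arm

A 6-joint arm with a two-finger parallel gripper is mounted at the origin on the work surface. World frame = base frame: x ahead of the robot, y to its left, z up, the work surface at z = 0. Lengths are in m, angles in rad, forces in N, time in s.
With the tool pointing down it reaches from about 0.325 to 1 m from the base axis. Payload 5.1 kg.
Tool frame: the origin (TCP) lies between the finger pads; the fingertips stand 14 mm ahead of it and the grasp point (between the pads) lies 5 mm behind it; z points along the fingers, x is the direction in which the jaws open and shut, and the axes are right-handed (so a half turn about z gives the same grasp; the last joint's range is limited). The gripper opens to 85 mm and grips with 20 to 120 N. Pads are 22 mm wide; open, the fingers measure 114 mm over their backs; the gripper's body (76 mm by 85 mm) begins 54 mm behind the grasp point. The pads swing forward as they close: fully open they stand 13 mm farther back than shut.
Start: joints at [-1.35, 0.124, 1.65, -0, 1.367, -0.083], TCP at [0.194, -0.62, 0.245] pointing down, gripper open.
Joint ranges: [-2.61, 2.61], [-1.02, 2.33], [0.03, 2.71], [-1.35, 4.49], [0.32, 2.68], [-2.91, 2.91]. Speed limits (rad/s): [2.57, 2.57, 3.14, 3.14, 3.14, 3.14].

### API

Orientations are given as a unit quaternion [x, y, z, w].
In Python, from workcell import monitor, snapshot, camera_info, env gives the robot as it stands.
- The arm moves only by the shell command python3 -m inch 'ROWS'. ROWS is JSON, a list of rows, each a list of 7 numbers: the gripper's target within -1 to 1 (fully open at 1, half-way at 0, shut at -1), then the shift along the world's x, y, z in mm, then the turn, a rotation vector about the world's x, y, z in rad. A call has 1 to 12 rows; each row shifts and turns the commanded pose from where the row before left it; what a row does not reach is not made up. A row lasts 1/12 s, in which the tool goes at most 41.7 mm and 7.16 degrees, less where a joint would pass 70% of its speed; a pose out of reach is approached as far as the arm can. A call with a gripper value outside its range is refused whole. The fingers move at their own pace and stop on an object; the grip force is fixed at half the most. Time passes only in rows, so rows that do not move let the fingers close. It gives the time, the measured TCP pose, the force and the opening at its end, in the units of the state.
- monitor.read_state(): the state, without advancing time (a new reading comes with each control period).
- snapshot(name): name is "scene" or "top"; returns the picture (480x640x3 uint8, red, green, blue); there is no depth.
- camera_info(name): a dict with "vfov" (degrees; the focal length in pixels is half the picture's height over the tangent of half this angle, whatever the lens; pixels are square), "cx", "cy" (the principal point, pixels), "k1" (the pictures are not rectified: a ray, as slopes to the right and down, at radius r is drawn at 1 + k1 r^2 times it, then the intrinsics apply), "extrinsics" (4x4, takes a point from camera to world coordinates). Camera axes: x right, y up, looking along -z (the intrinsics and any distortion apply to the point x, -y, -z); pixel columns grow to the right and rows downward; lengths in m; the calibration is good to about 2 mm. A picture is of the moment at which its call begins. camera_info takes no time and is no camera call.
- env.sign_off(): hands the job in, once; it reports no verdict.
The state is a dict: "time": time; "joint_positions": joint angles; "dq": joint speeds; "joint_efforts": joint torques, N m; "position": TCP position; "ee_rot": TCP orientation; "wrist_force": force on the tool from outside, world axes, zero at the start; "torque": the same for the moment, N m; "grip_width": finger opening in m.
Only numpy, scipy, OpenCV 4.12 (cv2) and the standard library are available. Lean on these libraries where they do the work, as an engineer would, in place of code of your own. Each camera call takes 0.05 s, during which the arm holds its last target. There are 200 camera calls.

## Working session

There is one attempt and no reset: what is moved stays moved. The work goes in short steps, Python scripts to look and compute and a shell command to move; the robot and the scene stay as the last step left them, time stands still between calls to the robot, and variables do not carry over. Pictures are saved under pics/ and viewed, about 8 in all and at most 12, crops included, and the job is handed in when it is done.

```bash
mkdir -p pics; ls
python3 - <<'E'
from workcell import monitor,snapshot,camera_info
import cv2
for n in("scene","top"):
    cv2.imwrite(f"pics/{n}0.png",snapshot(n)[:,:,::-1]); print(camera_info(n))
print(monitor.read_state())
E
```

```text
pics
{'vfov': 56.15420799221115, 'cx': 317.26866885386767, 'cy': 241.689154310306, 'k1': -0.1133292149473684, 'extrinsics': array([[ 0.72753324, -0.43737837,  0.5285788 ,  0.98640833],
       [ 0.68606387,  0.46765551, -0.55732818, -0.43839289],
       [-0.0034295 ,  0.76811359,  0.64030442,  0.66651313],
       [ 0.        ,  0.        ,  0.        ,  1.        ]])}
{'vfov': 42.6861207028671, 'cx': 308.3502881909427, 'cy': 240.4564219879616, 'k1': -0.20374678672215593, 'extrinsics': array([[-0.00657317,  0.98182053, -0.18969778,  0.28154402],
       [-0.99976012, -0.01041584, -0.01926688,  0.01930354],
       [-0.02089248,  0.18952563,  0.98165347,  1.33158979],
       [ 0.        ,  0.        ,  0.        ,  1.        ]])}
{'time': 0.1, 'joint_positions': array([-1.34957161e+00,  1.24446354e-01,  1.65155704e+00,  1.61337312e-05,
        1.36749706e+00, -8.26093574e-02]), 'dq': array([-0.00102163, -0.00147597, -0.0033817 , -0.00023435,  0.00039954,
        0.00153281]), 'joint_efforts': array([ 4.79812388e-04, -4.24932861e+01, -3.66652572e+01, -1.83673201e-04,
        3.96314412e-03,  7.38511204e-06]), 'position': array([ 0.19432082, -0.61971607,  0.24416014]), 'ee_rot': array([ 8.05970393e-01, -5.91955080e-01, -7.14415880e-04, -6.32137669e-04]), 'wrist_force': array([ 0.47231542,  0.19403138, -0.37798537]), 'torque': array([0.00145059, 0.04446807, 0.03526584]), 'grip_width': 0.08538635416075917}
```

View pics/scene0.png

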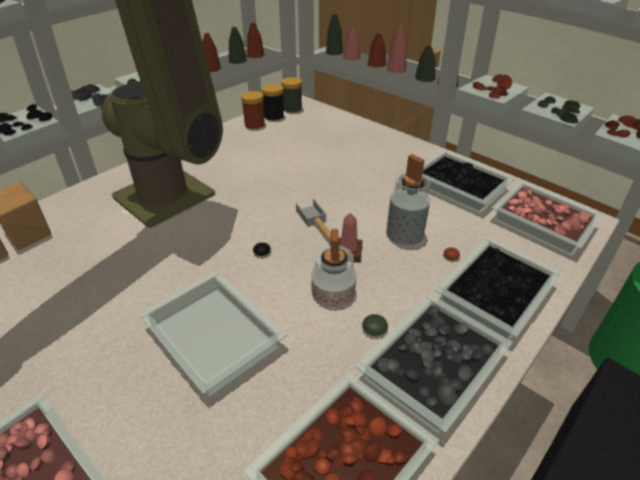

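View pics/top0.png

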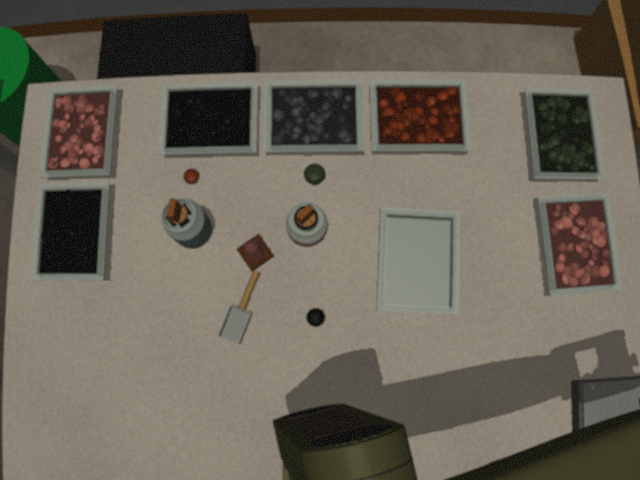

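Scene view: the tall jar is at about (408,212) with its wing at (414,168), the short jar at (334,275), and the empty tray at (213,333). Top view: tall jar (184,220), wing (177,212), empty tray (419,260). Next, an enlarged crop of both.

```bash
cat > h.py <<'E'
import numpy as np,cv2
from scipy.optimize import least_squares
from workcell import camera_info
def proj(n,P):
    c=camera_info(n);E=c["extrinsics"];p=(np.atleast_2d(P)-E[:3,3])@E[:3,:3]
    s=np.c_[p[:,0],-p[:,1]]/-p[:,2:3]; f=240/np.tan(np.radians(c["vfov"]/2))
    return s*(1+c["k1"]*(s**2).sum(1,keepdims=True))*f+[c["cx"],c["cy"]]
def tri(a,b):  # scene pixel, top pixel
    r=least_squares(lambda P:np.r_[proj("scene",P)[0]-a,proj("top",P)[0]-b],[.5,0,.1]);return r.x,np.abs(r.fun).max()
def onz(n,uv,z):
    r=least_squares(lambda P:proj(n,[P[0],P[1],z])[0]-uv,[.5,0]);return r.x
E
python3 - <<'E'
import cv2,numpy as np
s=cv2.imread("pics/scene0.png")[145:250,375:445];t=cv2.imread("pics/top0.png")[185:255,150:220]
a=cv2.resize(s,None,fx=5.6,fy=5.6,interpolation=2);b=cv2.resize(t,None,fx=5.6,fy=5.6,interpolation=2)
o=np.zeros((588,790,3),np.uint8);o[:a.shape[0],:a.shape[1]]=a;o[:b.shape[0],396:396+b.shape[1]]=b[:, :394]
cv2.imwrite("pics/c1.png",o)
E
```

```text
(no output)
```

View pics/c1.png

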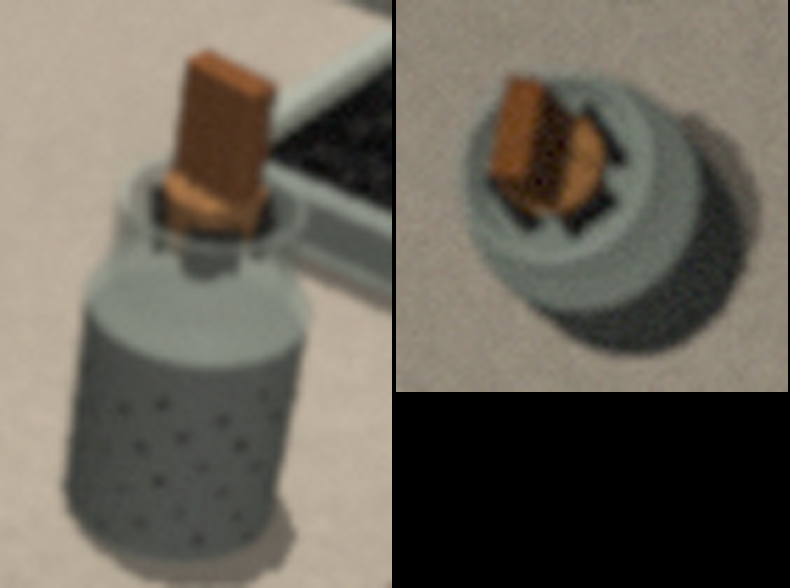

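Crop: the wing's top-face corners are at about (508,80), (545,84), (526,181) and (490,173) in the top part. In the scene part they are (208,50), (275,86), (263,97) and (188,63). The wing's yaw is about -15°.

Run:
```python
from h import *
T=(np.array([[508,80],[545,84],[526,181],[490,173]])+.5-[396,0])/5.6-.5+[150,185]
S=(np.array([[208,50],[275,86],[263,97],[188,63]])+.5)/5.6-.5+[375,145]
print("tri top centre",tri(S.mean(0),T.mean(0)))
# local corner order: top view far-left(+x,+y),(+x,-y),(-x,-y),(-x,+y); scene: +x+y?
L=np.array([[18,7],[18,-7],[-18,-7],[-18,7]])/1e3
def W(p):
    c,s=np.cos(p[2]),np.sin(p[2]);return np.c_[L@np.array([[c,s],[-s,c]])+p[:2],np.full(4,p[3])]
# scene camera sits at x=.99,y=-.44 looking -x,+y : order by matching to projection
from scipy.spatial.distance import cdist
def f(p):
    w=W(p);return np.r_[(proj("top",w)-T).ravel(),cdist(S,proj("scene",w)).min(1)]
r=least_squares(f,[.6,.25,-.26,.206]);print(r.x,np.degrees(r.x[2]),np.abs(r.fun).max())
print("tray centre z3 top",onz("top",[419,260],.003),"scene",onz("scene",[213,333],.003))
print("short jar mouth",onz("top",[307,222],.095))
# jar mouth / silhouettes check, tray corners at rim (outer, z .043)
for n,cs in(("top",[[381,208],[460,210],[460,313],[378,310]]),("scene",[[142,320],[213,276],[287,338],[207,396]])):
    q=np.array([onz(n,c,.043) for c in cs]);print(n,q.round(3).tolist(),q.mean(0))
```

```text
tri top centre (array([0.56697699, 0.30496243, 0.20338318]), np.float64(0.3763244347000523))Traceback (most recent call last):
  File "<stdin>", line 13, in <module>
    return func(*args, **kwargs)
    result = trf(vector_fun.fun, vector_fun.jac, x0, f0, J0, lb, ub, ftol, xtol,
                 gtol, max_nfev, x_scale, loss_function, tr_solver,
                 tr_options.copy(), verbose, callback=callback_wrapped)
    return trf_no_bounds(
        fun, jac, x0, f0, J0, ftol, xtol, gtol, max_nfev, x_scale,
        loss_function, tr_solver, tr_options, verbose, callback=callback)
    J = jac(x)
    self._update_jac()
    ~~~~~~~~~~~~~~~~^^
    self.J = self.jac_wrapped(xp_copy(self.x), f0=self.f)
             ~~~~~~~~~~~~~~~~^^^^^^^^^^^^^^^^^^^^^^^^^^^^
    J, dct = approx_derivative(
             ~~~~~~~~~~~~~~~~~^
        self.fun,
        ^^^^^^^^^
    ...<2 lines>...
        **self.finite_diff_options,
        ^^^^^^^^^^^^^^^^^^^^^^^^^^^
    )
    ^
    J, _nfev = _dense_difference(fun_wrapped, x0, f0, h,
               ~~~~~~~~~~~~~~~~~^^^^^^^^^^^^^^^^^^^^^^^^
                             use_one_sided, method,
                             ^^^^^^^^^^^^^^^^^^^^^^
                             mf)
                             ^^^
    df = [f_eval - f0 for f_eval in f_evals]
                                    ^^^^^^^
    f = np.atleast_1d(self.fun(x, *self.args, **self.kwargs))
                      ~~~~~~~~^^^^^^^^^^^^^^^^^^^^^^^^^^^^^^
    return np.atleast_1d(self.fun(x))
                         ~~~~~~~~^^^
    return self.f(x, *self.args, **self.kwargs)
           ~~~~~~^^^^^^^^^^^^^^^^^^^^^^^^^^^^^^
  File "<stdin>", line 12, in f
  File "h.py", line 5, in proj
    c=camera_info(n);E=c["extrinsics"];p=(np.atleast_2d(P)-E[:3,3])@E[:3,:3]
ValueError: time passes only in moves, steps and waits
```

```bash
sed -i 's/^def proj/C={n:camera_info(n) for n in("scene","top")}\ndef proj/; s/c=camera_info(n);/c=C[n];/' h.py
python3 - <<'E'
from h import *
from scipy.spatial.distance import cdist
T=(np.array([[508,80],[545,84],[526,181],[490,173]])+.5-[396,0])/5.6-.5+[150,185]
S=(np.array([[208,50],[275,86],[263,97],[188,63]])+.5)/5.6-.5+[375,145]
L=np.array([[18,7],[18,-7],[-18,-7],[-18,7]])/1e3
def W(p):
    c,s=np.cos(p[2]),np.sin(p[2]);return np.c_[L@np.array([[c,s],[-s,c]])+p[:2],np.full(4,p[3])]
def f(p):
    w=W(p);return np.r_[(proj("top",w)-T).ravel(),cdist(S,proj("scene",w)).min(1)]
r=least_squares(f,[.567,.305,-.26,.203]);print(r.x,np.degrees(r.x[2]),r.fun.round(2))
print("short jar mouth",onz("top",[307,222],.095))
for n,cs in(("top",[[381,208],[460,210],[460,313],[378,310]]),("scene",[[142,320],[213,276],[287,338],[207,396]])):
    q=np.array([onz(n,c,.043) for c in cs]);print(n,q.round(3).tolist(),q.mean(0))
c=[(tri(a,b)[0]) for a,b in(([213,276],[381,208]),([287,338],[460,210]),([207,396],[460,313]),([142,320],[378,310]))]
print(np.round(c,3),np.mean(c,0))
from scipy.spatial.transform import Rotation as R
print(R.from_quat([8.05970393e-01,-5.91955080e-01,-7.14e-04,-6.32e-04]).as_matrix().round(3))
E
```

```text
[ 0.56694139  0.30492215 -0.13232345  0.20347999] -7.581575207419979 [-0.48 -0.83 -0.1  -0.75  0.15  0.01 -0.44  0.61  0.11  1.    1.34  0.97]
short jar mouth [0.55932145 0.0461057 ]
top [[0.6, -0.113], [0.595, -0.286], [0.371, -0.275], [0.38, -0.101]] [ 0.48662406 -0.19346603]
scene [[0.391, -0.277], [0.393, -0.116], [0.612, -0.121], [0.604, -0.286]] [ 0.49999631 -0.19993183]
[[ 0.536 -0.149  0.171]
 [ 0.627 -0.196  0.112]
 [ 0.42  -0.267 -0.207]
 [ 0.346 -0.19  -0.05 ]] [ 0.48245692 -0.20049766  0.00640253]
[[ 0.299 -0.954 -0.   ]
 [-0.954 -0.299  0.002]
 [-0.002 -0.    -1.   ]]
```

```bash
python3 - <<'E'
from h import *
T=(np.array([[508,80],[545,84],[526,181],[490,173]])+.5-[396,0])/5.6-.5+[150,185]
S=(np.array([[208,50],[275,86],[263,97],[188,63]])+.5)/5.6-.5+[375,145]
L=np.array([[18,7],[18,-7],[-18,-7],[-18,7]])/1e3
def W(p):
    c,s=np.cos(p[2]),np.sin(p[2]);return np.c_[L@np.array([[c,s],[-s,c]])+p[:2],np.full(4,p[3])]
def f(p):
    w=W(p);return np.r_[(proj("top",w)-T).ravel(),(proj("scene",w)[[3,0,1,2]]-S).ravel()]
r=least_squares(f,[.567,.305,-.26,.203]);print(r.x,np.degrees(r.x[2]),r.fun.round(2))
c=[(tri(a,b)[0]) for a,b in(([213,276],[378,310]),([287,338],[381,208]),([207,396],[460,210]),([142,320],[460,313]))]
# match scene->top by position
c=[tri(a,b)[0] for a,b in(([142,320],[460,313]),([213,276],[378,310]),([287,338],[381,208]),([207,396],[460,210]))]
print(np.round(c,3),np.mean(c,0))
E
python3 -m inch '[[1,0,0,15,0,0,0],[1,8,25,15,0,0,0.07],[1,10,25,10,0,0,0.07],[1,12,25,10,0,0,0.07],[1,12,25,10,0,0,0.07],[1,12,25,0,0,0,0.07],[1,12,25,0,0,0,0.07],[1,12,25,0,0,0,0.07],[1,12,25,0,0,0,0.07],[1,12,25,0,0,0,0.07],[1,12,25,0,0,0,0.07],[1,12,25,0,0,0,0.07]]'
```

```text
[ 0.56694142  0.30492325 -0.13412694  0.20347814] -7.684907848525842 [-0.46 -0.84 -0.09 -0.74  0.13  0.01 -0.46  0.6  -0.08  0.05  0.97  0.25
 -1.3   0.37 -0.93 -0.27]
[[ 0.374 -0.275  0.027]
 [ 0.38  -0.105  0.027]
 [ 0.604 -0.114  0.029]
 [ 0.598 -0.285  0.035]] [ 0.4888456  -0.1948248   0.02950105]
time: 1.1
position: [0.3208, -0.344, 0.3065]
ee_rot: [0.97, -0.244, 0.001, 0.0]
wrist_force: [-0.1, -0.2, -0.3]
grip_width: 0.0854
```

```bash
python3 -m inch '[[1,10,27,0,0,0,0.08],[1,10,27,0,0,0,0.08],[1,10,27,0,0,0,0.08],[1,10,27,0,0,0,0.08],[1,10,27,0,0,0,0.08],[1,10,27,0,0,0,0.08],[1,10,27,0,0,0,0.08],[1,10,27,0,0,0,0.08],[1,10,27,0,0,0,0.08],[1,10,27,0,0,0,0.08],[1,10,27,0,0,0,0.08],[1,10,27,0,0,0,0.08]]'
python3 -m inch '[[1,10,27,0,0,0,0.08],[1,10,27,0,0,0,0.08],[1,10,27,0,0,0,0.08],[1,10,27,0,0,0,0.08],[1,10,27,0,0,0,0.08],[1,10,27,0,0,0,0.08],[1,10,27,0,0,0,0.08],[1,10,27,0,0,0,0.08],[1,10,27,0,0,0,0.08],[1,10,27,0,0,0,0.08],[1,10,27,0,0,0,0.07],[1,0,0,0,0,0,0]]'
python3 - <<'E'
from workcell import monitor,snapshot
from scipy.spatial.transform import Rotation as R
import cv2
s=monitor.read_state();print(s["time"],s["position"],R.from_quat(s["ee_rot"]).as_matrix().round(3),s["joint_positions"])
im=snapshot("scene")[:,:,::-1];cv2.imwrite("pics/s2.png",cv2.resize(im[60:260,300:520],None,fx=3,fy=3,interpolation=2))
E
```

```text
time: 2.1
position: [0.4407, -0.0198, 0.3066]
ee_rot: [0.973, 0.231, 0.001, 0.0]
wrist_force: [0.1, -0.3, 0.3]
grip_width: 0.0853
time: 3.1
position: [0.5511, 0.2795, 0.3057]
ee_rot: [0.784, 0.62, 0.001, -0.001]
wrist_force: [-1.7, -1.2, -0.7]
grip_width: 0.0852
3.1 [0.55109576 0.27947324 0.30567753] [[ 0.23   0.973  0.   ]
 [ 0.973 -0.23   0.002]
 [ 0.002 -0.    -1.   ]] [ 3.81870980e-01  2.29606043e-02  1.65594227e+00  1.43350275e-03
  1.46186752e+00 -9.56668193e-01]
```

View pics/s2.png

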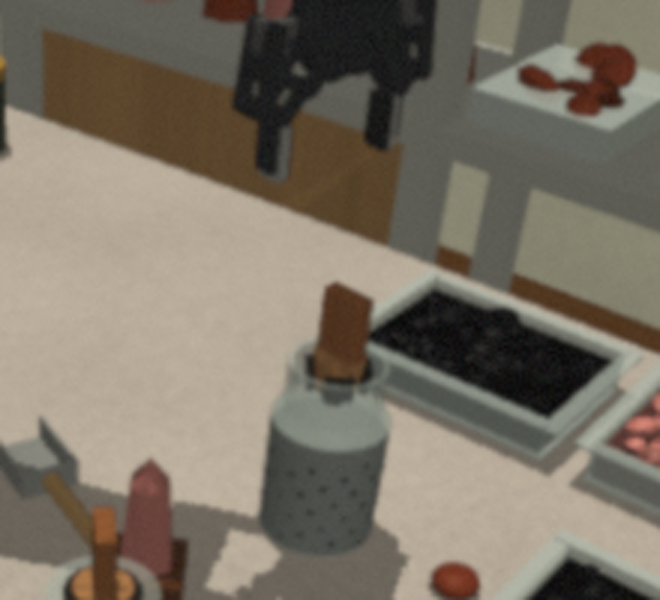

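The gripper is above and short of the jar, still settling. The wing stands undisturbed at crop (345,330). I'll re-estimate the wing's yaw while the arm settles.

```bash
python3 -m inch '[[1,0,0,-30,0,0,0],[1,0,0,-30,0,0,0],[1,0,0,0,0,0,0],[1,0,0,0,0,0,0]]'
python3 - <<'E'
from h import *
from workcell import monitor
from scipy.spatial.transform import Rotation as R
T=(np.array([[508,80],[545,84],[526,181],[490,173]])+.5-[396,0])/5.6-.5+[150,185]
S=(np.array([[208,50],[275,86],[263,97],[188,63]])+.5)/5.6-.5+[375,145]
for n,q,es in(("top",T,((3,0),(2,1))),("scene",S,((0,1),(3,2)))):
    w=np.array([onz(n,c,.2045) for c in q])
    for a,b in es: d=w[b]-w[a];print(n,np.degrees(np.arctan2(d[1],d[0])),np.linalg.norm(d))
    print(w.mean(0))
s=monitor.read_state();print(s["position"],R.from_quat(s["ee_rot"]).as_matrix().round(3))
E
```

```text
time: 3.48
position: [0.5492, 0.2746, 0.2439]
ee_rot: [0.786, 0.618, -0.002, -0.001]
wrist_force: [0.1, 0.1, -0.2]
grip_width: 0.0854
top -8.574155700816732 0.03316006268770014
top -8.824961561027955 0.03453805359009193
[0.56618867 0.30420958]
scene -9.569844680911087 0.0340473573886159
scene -3.315766492419837 0.03466713273904279
[0.56815281 0.30412741]
[0.54923706 0.27457277 0.24390762] [[ 0.237  0.972 -0.004]
 [ 0.972 -0.237 -0.002]
 [-0.003 -0.003 -1.   ]]
```

```bash
python3 -m inch '[[1,6,10,0,0,0,0.03],[1,6,10,0,0,0,0.03],[1,6,10,0,0,0,0.03],[1,0,0,0,0,0,0],[1,0,0,0,0,0,0]]'
python3 - <<'E'
from workcell import monitor,snapshot
from scipy.spatial.transform import Rotation as R
import cv2,numpy as np
s=monitor.read_state();print(s["time"],s["position"],R.from_quat(s["ee_rot"]).as_matrix().round(3))
a=snapshot("scene")[90:260,340:490,::-1];b=snapshot("top")[150:260,120:250,::-1]
cv2.imwrite("pics/s3.png",np.hstack([cv2.resize(a,(400,453),interpolation=2),cv2.resize(b,None,fx=3,fy=453/110,interpolation=2)]))
E
```

```text
time: 3.9
position: [0.5691, 0.3068, 0.2463]
ee_rot: [0.757, 0.653, 0.001, 0.0]
wrist_force: [-0.4, 0.2, -0.2]
grip_width: 0.0855
3.9 [0.56913585 0.3067672  0.24627681] [[ 0.146  0.989  0.001]
 [ 0.989 -0.146  0.   ]
 [ 0.001  0.001 -1.   ]]
```

View pics/s3.png

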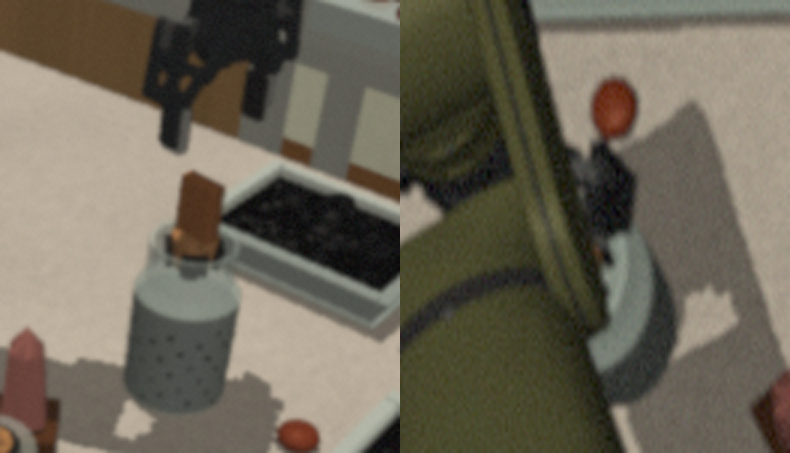

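The fingers (left view, about (172,140) and (257,110)) straddle the wing at (202,180). Descend.

```bash
python3 -m inch '[[1,-1,-1,-20,0,0,0],[1,-1,-1,-20,0,0,0],[1,0,0,-15,0,0,0],[1,0,0,-10,0,0,0],[1,0,0,-3,0,0,0],[1,0,0,0,0,0,0]]'
python3 - <<'E'
from workcell import monitor,snapshot
import cv2
s=monitor.read_state();print(s["time"],s["position"],s["wrist_force"])
cv2.imwrite("pics/s4.png",cv2.resize(snapshot("scene")[90:260,340:490,::-1],None,fx=3.5,fy=3.5,interpolation=2))
E
```

```text
time: 4.5
position: [0.5659, 0.3035, 0.1762]
ee_rot: [0.757, 0.653, -0.001, -0.0]
wrist_force: [0.4, -0.4, 0.1]
grip_width: 0.0856
4.5 [0.565939   0.303471   0.17617598] [ 0.40481377 -0.43687174  0.07357244]
```

View pics/s4.png

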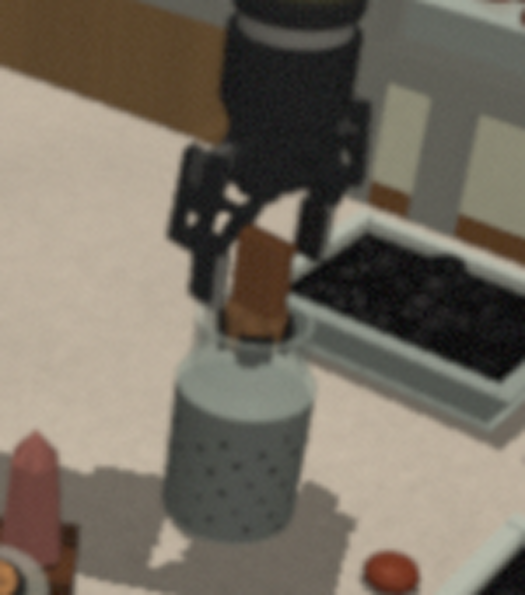

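The wing at (262,285) sits between the open fingers at (208,265) and (313,230), clear of both. Close.

```bash
python3 -m inch '[[0,0,0,0,0,0,0],[-1,0,0,0,0,0,0],[-1,0,0,0,0,0,0],[-1,0,0,0,0,0,0],[-1,0,0,0,0,0,0],[-1,0,0,0,0,0,0],[-1,0,0,0,0,0,0],[-1,0,0,0,0,0,0]]'
python3 - <<'E'
from h import *
from workcell import monitor
from scipy.spatial.transform import Rotation as R
s=monitor.read_state();p=s["position"];M=R.from_quat(s["ee_rot"]).as_matrix();print(p,M.round(3),s["torque"])
yaw=np.arctan2(M[1,0],M[0,0])-np.pi/2;u=np.array([np.cos(yaw),np.sin(yaw),0]);print("yaw",np.degrees(yaw))
piv=np.array([p[0],p[1],.139])
for deg in(-10,10):
    r=R.from_rotvec(u*np.radians(deg));d=r.apply(p-piv)-(p-piv);print(deg,(d*1000).round(1),(u*np.radians(deg)).round(3))
E
```

```text
time: 5.22
position: [0.5665, 0.3038, 0.1777]
ee_rot: [0.757, 0.653, 0.0, 0.0]
wrist_force: [-0.4, -0.4, 2.2]
grip_width: 0.0133
[0.56653158 0.30381739 0.17774017] [[ 0.147  0.989  0.   ]
 [ 0.989 -0.147  0.   ]
 [ 0.     0.    -1.   ]] [-0.02124728  0.13123016 -0.04519859]
yaw -8.469309797193091
-10 [ 1.   6.7 -0.6] [-0.173  0.026 -0.   ]
10 [-1.  -6.7 -0.6] [ 0.173 -0.026  0.   ]
```

Gripped at 13.3 mm. Rock left about 10° while easing up about 3 mm.

```bash
python3 -m inch '[[-1,0.2,1.35,0.5,-0.036,0.0053,0],[-1,0.2,1.35,0.5,-0.036,0.0053,0],[-1,0.2,1.35,0.5,-0.036,0.0053,0],[-1,0.2,1.35,0.5,-0.036,0.0053,0],[-1,0.2,1.35,0.5,-0.036,0.0053,0],[-1,0,0,0,0,0,0],[-1,0,0,0,0,0,0],[-1,0,0,0,0,0,0]]'
python3 - <<'E'
from workcell import monitor,snapshot
from scipy.spatial.transform import Rotation as R
import cv2,numpy as np
s=monitor.read_state();print(s["position"],R.from_quat(s["ee_rot"]).as_matrix()[:,2].round(3),s["torque"])
cv2.imwrite("pics/s5.png",cv2.resize(snapshot("scene")[120:240,360:470,::-1],None,fx=5,fy=5,interpolation=2))
E
```

```text
time: 5.88
position: [0.5674, 0.3103, 0.1796]
ee_rot: [0.754, 0.65, -0.069, 0.059]
wrist_force: [1.5, -1.6, 0.1]
grip_width: 0.0129
[0.56743508 0.31028239 0.17958312] [-0.026 -0.178 -0.984] [-0.12050412 -0.12255589  0.07234612]
```

View pics/s5.png

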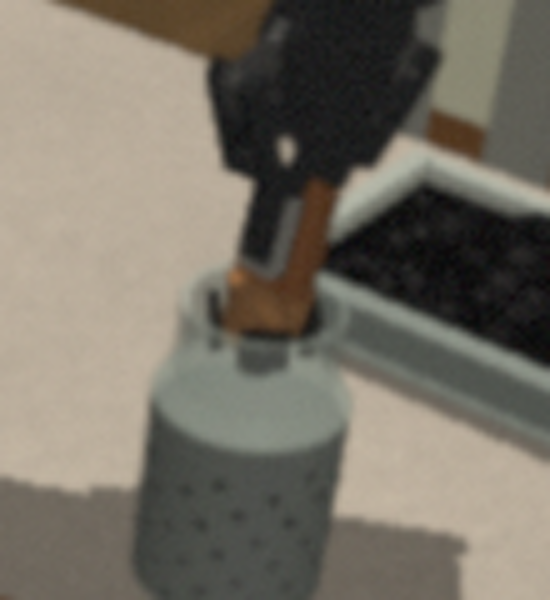

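The stopper (crop (270,270)) leans left with the gripper at 10.4°, and the plug is still in the neck. Now rock right through 20°, easing up about 3 mm more.

```bash
python3 -m inch '[[-1,-0.2,-1.35,0.4,0.036,-0.0053,0],[-1,-0.2,-1.35,0.4,0.036,-0.0053,0],[-1,-0.2,-1.35,0.4,0.036,-0.0053,0],[-1,-0.2,-1.35,0.4,0.036,-0.0053,0],[-1,-0.2,-1.35,0.4,0.036,-0.0053,0],[-1,-0.2,-1.4,0.2,0.036,-0.0053,0],[-1,-0.2,-1.4,0.2,0.036,-0.0053,0],[-1,-0.2,-1.4,0.2,0.036,-0.0053,0],[-1,-0.2,-1.4,0.2,0.036,-0.0053,0],[-1,-0.2,-1.4,0.2,0.036,-0.0053,0],[-1,0,0,0,0,0,0],[-1,0,0,0,0,0,0]]'
python3 - <<'E'
from workcell import monitor,snapshot
from scipy.spatial.transform import Rotation as R
import cv2,numpy as np
s=monitor.read_state();print(s["position"],R.from_quat(s["ee_rot"]).as_matrix()[:,2].round(3),s["torque"])
cv2.imwrite("pics/s6.png",cv2.resize(snapshot("scene")[120:240,360:470,::-1],None,fx=5,fy=5,interpolation=2))
E
```

```text
time: 6.93
position: [0.5655, 0.2967, 0.1835]
ee_rot: [0.755, 0.65, 0.069, -0.059]
wrist_force: [-0.6, -0.1, 2.4]
grip_width: 0.013
[0.56548905 0.29668356 0.18349618] [ 0.027  0.18  -0.983] [-0.01590239  0.18916944  0.06883885]
```

View pics/s6.png

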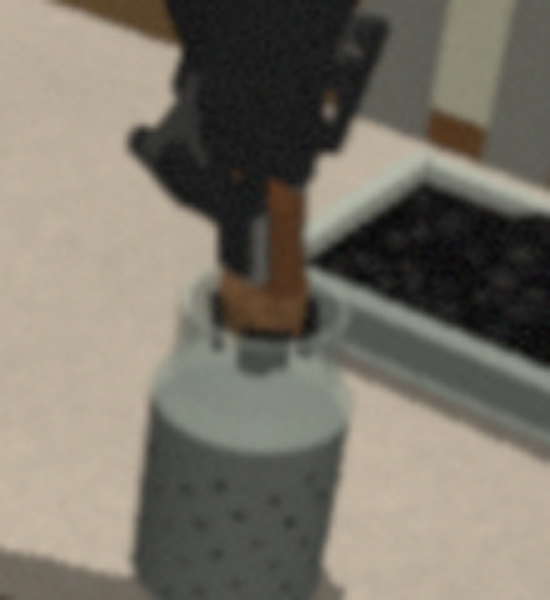

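The stopper leans right at 10.5° in one piece with the gripper, still in the neck (up about 6 mm). Straighten and draw it out.

```bash
python3 -m inch '[[-1,0.2,1.4,0.4,-0.036,0.0053,0],[-1,0.2,1.4,0.4,-0.036,0.0053,0],[-1,0.2,1.4,0.4,-0.036,0.0053,0],[-1,0.2,1.4,0.4,-0.036,0.0053,0],[-1,0.2,1.4,0.4,-0.036,0.0053,0],[-1,0,0,4,0,0,0],[-1,0,0,5,0,0,0],[-1,0,0,6,0,0,0],[-1,0,0,10,0,0,0],[-1,0,0,15,0,0,0],[-1,0,0,20,0,0,0],[-1,0,0,20,0,0,0]]'
python3 -m inch '[[-1,0,0,20,0,0,0],[-1,0,0,20,0,0,0],[-1,0,0,10,0,0,0],[-1,0,0,0,0,0,0]]'
```

```text
time: 7.98
position: [0.5664, 0.3036, 0.2674]
ee_rot: [0.758, 0.653, 0.001, -0.0]
wrist_force: [0.2, 0.0, -0.8]
grip_width: 0.0136
time: 8.32
position: [0.5677, 0.3042, 0.3206]
ee_rot: [0.757, 0.653, 0.004, 0.001]
wrist_force: [0.4, -0.3, -0.2]
grip_width: 0.0133
```

```bash
python3 -m inch '[[-1,-2,-12,0,0,0,0],[-1,-4,-25,0,0,0,0],[-1,-4,-25,0,0,0,0],[-1,-4,-25,0,0,0,0],[-1,-4,-25,0,0,0,0],[-1,-4,-25,0,0,0,0],[-1,-4,-25,0,0,0,0],[-1,-4,-25,0,0,0,0],[-1,-4,-25,0,0,0,0],[-1,-4,-25,0,0,0,0],[-1,-4,-25,0,0,0,0],[-1,-4,-25,0,0,0,0]]'
python3 -m inch '[[-1,-4,-25,0,0,0,0],[-1,-4,-25,0,0,0,0],[-1,-4,-25,0,0,0,0],[-1,-4,-25,0,0,0,0],[-1,-4,-25,0,0,0,0],[-1,-4,-25,0,0,0,0],[-1,-4,-25,0,0,0,0],[-1,-4,-25,0,0,0,0],[-1,-2,-12,0,0,0,0],[-1,0,0,0,0,0,0],[-1,0,0,0,0,0,0]]'
```

```text
time: 9.32
position: [0.5187, 0.0151, 0.3127]
ee_rot: [0.757, 0.653, -0.001, -0.001]
wrist_force: [0.6, -0.2, -1.3]
grip_width: 0.0135
time: 10.23
position: [0.4856, -0.1952, 0.3135]
ee_rot: [0.758, 0.652, -0.0, -0.001]
wrist_force: [0.8, -0.6, -0.8]
grip_width: 0.0132
```

```bash
python3 -m inch '[[-1,0,0,-15,0,0,0],[-1,0,0,-27,0,0,0],[-1,0,0,-27,0,0,0],[-1,0,0,-27,0,0,0],[-1,0,0,-27,0,0,0],[-1,0,0,-27,0,0,0],[-1,0,0,-27,0,0,0],[-1,0,0,-27,0,0,0],[-1,0,0,-20,0,0,0],[-1,0,0,-12,0,0,0],[-1,0,0,-6,0,0,0],[-1,0,0,0,0,0,0]]'
python3 - <<'E'
from workcell import snapshot
import cv2
cv2.imwrite("pics/s7.png",cv2.resize(snapshot("scene")[200:420,90:350,::-1],None,fx=2.6,fy=2.6,interpolation=2))
E
```

```text
time: 11.23
position: [0.4858, -0.1941, 0.0716]
ee_rot: [0.757, 0.653, -0.0, -0.001]
wrist_force: [-0.5, 0.3, -0.3]
grip_width: 0.0135
```

View pics/s7.png

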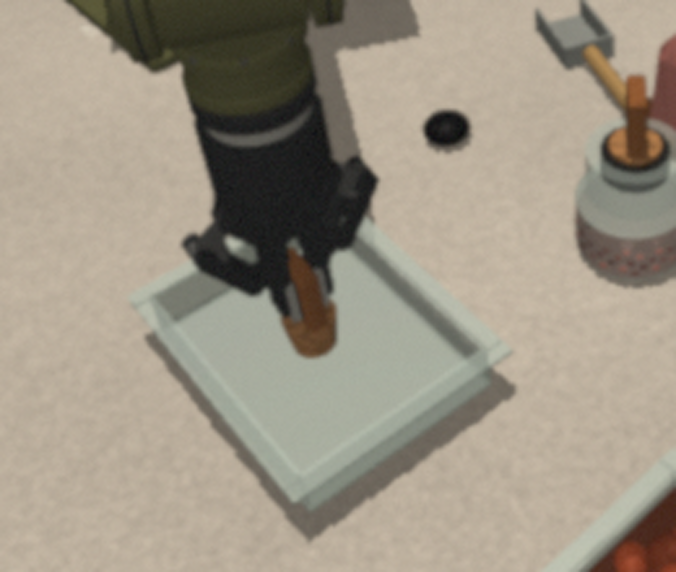

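The stopper hangs upright over the middle of the tray, with its foot at crop (312,350), well inside the walls. Lower it gently, watching the force.

```bash
python3 -m inch '[[-1,0,0,-6,0,0,0],[-1,0,0,-5,0,0,0],[-1,0,0,-3,0,0,0],[-1,0,0,-1,0,0,0],[-1,0,0,-1,0,0,0],[-1,0,0,0,0,0,0],[-1,0,0,0,0,0,0]]'
python3 -m inch '[[-1,0,0,-1,0,0,0],[-1,0,0,-1,0,0,0],[-1,0,0,0,0,0,0]]'
```

```text
time: 11.87
position: [0.4865, -0.1953, 0.057]
ee_rot: [0.757, 0.653, 0.0, 0.0]
wrist_force: [0.4, -0.3, -0.2]
grip_width: 0.0134
time: 12.12
position: [0.4863, -0.1952, 0.0547]
ee_rot: [0.757, 0.653, -0.0, -0.0]
wrist_force: [-0.4, 0.7, -1.2]
grip_width: 0.0136
```

```bash
python3 -m inch '[[-1,0,0,-1,0,0,0],[-1,0,0,-0.5,0,0,0],[-1,0,0,0,0,0,0],[-1,0,0,0,0,0,0]]'
```

```text
time: 12.45
position: [0.4864, -0.1952, 0.0533]
ee_rot: [0.757, 0.653, -0.0, -0.0]
wrist_force: [-0.4, 0.4, -0.4]
grip_width: 0.0131
```

```bash
python3 -m inch '[[-1,0,0,-0.7,0,0,0],[-1,0,0,-0.5,0,0,0],[-1,0,0,0,0,0,0],[-1,0,0,0,0,0,0]]'
```

```text
time: 12.78
position: [0.4866, -0.1953, 0.0527]
ee_rot: [0.757, 0.653, 0.0, 0.0]
wrist_force: [-3.5, 1.1, 4.8]
grip_width: 0.0131
```

Contact (4.8 N). Release, then rise straight up.

```bash
python3 -m inch '[[-0.6,0,0,0,0,0,0],[-0.3,0,0,0,0,0,0],[0,0,0,0,0,0,0],[0,0,0,0,0,0,0],[0,0,0,0,0,0,0],[0,0,0,0,0,0,0]]'
python3 -m inch '[[0,0,0,5,0,0,0],[0,0,0,8,0,0,0],[0,0,0,12,0,0,0],[0,0,0,20,0,0,0],[0,0,0,25,0,0,0],[0,0,0,25,0,0,0],[0,0,0,25,0,0,0],[0,0,0,25,0,0,0],[0,0,0,20,0,0,0],[0,0,0,0,0,0,0],[0,0,0,0,0,0,0]]'
python3 - <<'E'
from workcell import snapshot
import cv2
cv2.imwrite("pics/s8.png",cv2.resize(snapshot("scene")[180:420,90:450,::-1],None,fx=2.2,fy=2.2,interpolation=2))
E
```

```text
time: 13.28
position: [0.4863, -0.1952, 0.052]
ee_rot: [0.757, 0.653, -0.0, -0.0]
wrist_force: [-0.3, 0.3, -0.4]
grip_width: 0.0429
time: 14.2
position: [0.4873, -0.1957, 0.2199]
ee_rot: [0.757, 0.653, 0.001, 0.002]
wrist_force: [0.2, 0.4, 0.0]
grip_width: 0.0425
```

View pics/s8.png

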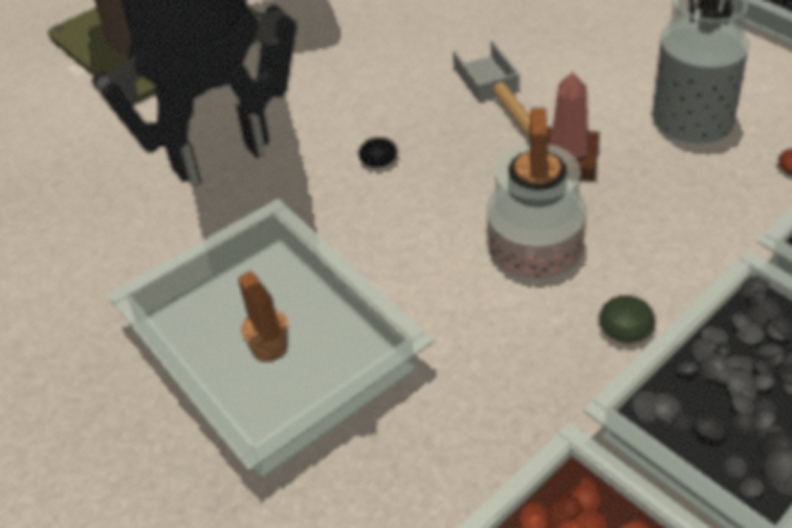

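The stopper stands upright in the middle of the empty tray at crop (267,325), released. The gripper is clear above it, the tall jar is open, and the short jar is where it was.

```bash
python3 -c "
from workcell import env
print(env.sign_off())"
```

```text
the job is handed in; nothing more can be done
None
```

I opened the tall jar, set its stopper upright near the middle of the empty tray, and handed the job in at about 14 s. The hand-in gives no verdict, so these are my own last checks.

- **Rocking:** I gripped the wing at about 13 mm opening. I rocked it left to 10.4° and then right to 10.5°, both measured on the tool. The pictures show the stopper leaning with it, still in the neck and only about 6 mm up by the second rock.
- **Placing:** I lowered the stopper until it touched the tray floor at 4.8 N, then opened the gripper and rose straight up.
- **Last picture:** The stopper stands released and upright in the tray, with the gripper clear above it. The short jar looks unmoved, though I judged that by eye.

**Disagreements:**
- Two-view heights came out low. The wing's top measured 203.5 mm against the stated 206 mm. The tray rim measured about 30 mm against 43 mm, because its corners were read coarsely.
- Long moves fell up to about 35 mm short of the command, so I corrected from the measured position.

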